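Unstack the ring heaters into their test nests

TASK

Take the stack of heater parts apart from the top down, one piece at a time, and lay each piece flat inside the round wooden nest that fits it: first the cover with the stud, then the small, the middle and the large ring, each set down and let go before the next is taken. It does not matter which way the terminals point. Do not knock over the glass jar.

Things in the scene. Friction and masses are not known exactly. Their poses are not given: they have to be found in the camera images.
- cover: The cover, on top of the stack (pieces centred on one another, each turned its own way): an aluminium disc 60 mm in diameter and 10 mm thick with a dark upright stud 20 mm in diameter and 24 mm tall at the centre of its top (34 mm tall overall), about 90 g, loose. Origin: centre of the disc's underside, z up. Grip it by the stud.
- ring_s: Small ring heater: loose flat steel ring, outer dia 78 mm, hole 48 mm, so 15 mm wide; 18 mm thick, 120 g. Two terminals (8 mm white ceramic, thin pins) reach 18 mm past its edge, 18 mm apart, centred 11 mm above the underside. Origin: centre of underside; x axis points to the terminals, z up. Starts under the cover, on the middle ring. Pinch its width from above, a finger in the hole.
- ring_m: Middle ring heater: loose flat steel ring, outer dia 98 mm, hole 48 mm, so 25 mm wide; 18 mm thick, 190 g. Two terminals (8 mm white ceramic, thin pins) reach 18 mm past its edge, 18 mm apart, centred 11 mm above the underside. Origin: centre of underside; x axis points to the terminals, z up. Starts under the small ring, on the large one. Pinch its width from above, a finger in the hole.
- ring_l: Large ring heater: loose flat steel ring, outer dia 118 mm, hole 48 mm, so 35 mm wide; 18 mm thick, 280 g. Two terminals (8 mm white ceramic, thin pins) reach 18 mm past its edge, 18 mm apart, centred 11 mm above the underside. Origin: centre of underside; x axis points to the terminals, z up. Starts on the table, bottom of the stack. Pinch its width from above, a finger in the hole.
- nest_c: The smallest round nest, a fixed wooden dish with a black rubber-lined pocket, for the cover: outside diameter 88 mm, pocket 76 mm in diameter (8 mm more than the part all round), 8 mm tall overall, pocket floor 4 mm above the table, so a 4 mm high rim 6 mm thick. Origin: centre of the underside, on the table; z up.
- nest_s: The second smallest round nest, a fixed wooden dish with a black rubber-lined pocket, for the small ring: outside diameter 106 mm, pocket 94 mm in diameter (8 mm more than the part all round), 8 mm tall overall, pocket floor 4 mm above the table, so a 4 mm high rim 6 mm thick. Origin: centre of the underside, on the table; z up.
- nest_m: The second largest round nest, a fixed wooden dish with a black rubber-lined pocket, for the middle ring: outside diameter 126 mm, pocket 114 mm in diameter (8 mm more than the part all round), 8 mm tall overall, pocket floor 4 mm above the table, so a 4 mm high rim 6 mm thick. Origin: centre of the underside, on the table; z up.
- nest_l: The largest round nest, a fixed wooden dish with a black rubber-lined pocket, for the large ring: outside diameter 146 mm, pocket 134 mm in diameter (8 mm more than the part all round), 8 mm tall overall, pocket floor 4 mm above the table, so a 4 mm high rim 6 mm thick. Origin: centre of the underside, on the table; z up.
- jar: A small closed glass jar with a metal lid, 42 mm in diameter, 62 mm tall, about 140 g, standing loose on the table. Not part of the job. Origin: centre of its underside, z up.
There are look-alikes about, which are no part of the job. What is shaped like the ring_l but black or purple is not meant. Leave any yellow look-alike of the ring_m alone.

How it is judged (in metres and radians):
On the way, in this order (a step that is already met when the one before it is completed fails the run):
1. the cover lies flat in the smallest nest, released (horizontal distance between cover and nest_c below 0.011 m and z of cover in the frame of nest_c between 0.002 and 0.0055 m and angle between cover's own z axis and vertical below 0.04 rad and linear speed of cover below 0.02 m/s and contact force between cover and the fingers below 0.1 N), for 0.2 s.
2. the small ring lies flat in its nest, released (horizontal distance between ring_s and nest_s below 0.011 m and z of ring_s in the frame of nest_s between 0.002 and 0.0055 m and angle between ring_s's own z axis and vertical below 0.04 rad and linear speed of ring_s below 0.02 m/s and contact force between ring_s and the fingers below 0.1 N), for 0.2 s.
3. the middle ring lies flat in its nest, released (horizontal distance between ring_m and nest_m below 0.011 m and z of ring_m in the frame of nest_m between 0.002 and 0.0055 m and angle between ring_m's own z axis and vertical below 0.04 rad and linear speed of ring_m below 0.02 m/s and contact force between ring_m and the fingers below 0.1 N), for 0.2 s.
4. the large ring lies flat in the largest nest, released (horizontal distance between ring_l and nest_l below 0.011 m and z of ring_l in the frame of nest_l between 0.002 and 0.0055 m and angle between ring_l's own z axis and vertical below 0.04 rad and linear speed of ring_l below 0.02 m/s and contact force between ring_l and the fingers below 0.1 N), for 0.2 s.
At the end, for the whole second after the job is handed in: Cover, small, middle and large ring each lie in their own nest: within 11 mm of its centre, underside on the pocket floor (within 2 mm), level within 0.04 rad, at rest and released (all of step 1 and all of step 2 and all of step 3 and all of step 4); the robot touches nothing.
It fails at once if the glass jar is knocked over (angle between jar's own z axis and vertical above 0.5 rad).
It also fails if it takes over 118 s, if anything falls off the work surface, if the arm or the gripper's body presses on something with over 40 N, if the wrist force passes 120 N, or if a joint passes its speed limit or range.

ROBOT

A 6-joint arm with a two-finger parallel gripper is mounted at the origin on the work surface. World frame = base frame: x ahead of the robot, y to its left, z up, the work surface at z = 0. Lengths are in mm, angles in rad, forces in N, time in s.
With the tool pointing down it reaches from about 275 to 850 mm from the base axis. Payload 19 kg.
Tool frame: the origin (TCP) lies at the centre of the arm's flange, where the gripper is bolted on; the fingertips stand 173 mm ahead of it and the grasp point (between the pads) lies 155 mm ahead of it (manip.grip_point_offset is the distance from the TCP to the grasp point, in mm); z points along the fingers, y is the line along which they close (so a half turn about z gives the same grasp; the last joint's range is limited). The gripper opens to 85 mm and grips with 20 to 120 N. Pads are 22 mm wide; open, the fingers measure 114 mm over their backs; the gripper's body (76 mm by 85 mm) begins 54 mm behind the grasp point. The pads swing forward as they close: fully open they stand 13 mm farther back than shut.
Start: joints at [-1.292, 0.15, 1.437, -0, 1.554, -0.134], TCP at [230.653, -526.698, 404.667] pointing down, gripper open.
Joint ranges: [-2.8, 2.8], [-0.68, 2.1], [0.12, 2.68], [-1.39, 4.53], [0.16, 2.79], [-2.81, 2.81]. Speed limits (rad/s): [1.89, 1.89, 2.22, 3.01, 3.01, 3.01].

INTERFACE

Orientations are given as a 3x3 rotation matrix whose columns are the frame's x, y, z axes.
In Python, from station import manip gives the robot as it stands. The module is installed in compiled form; this text tells all that it offers.
- The arm moves only by the tool carry_out, never from a script. Its argument "motion" is a list of rows, each an object of numbers: "dx", "dy", "dz": the shift along the world's x, y, z in mm; "rx", "ry", "rz": the turn, a rotation vector about the world's x, y, z in degrees; "jaw": the closure, from 0 (fully open) to 1 (shut). A call has 1 to 12 rows; each row is the pose to reach, as a shift and turn from the pose commanded when the call began; what a row does not reach only later rows make up. A row lasts 1/12 s, in which the tool goes at most 41.7 mm and 7.16 degrees, less where a joint would pass 70% of its speed; a pose out of reach is approached as far as the arm can. A call with a gripper value outside its range is refused whole. The fingers move at their own pace and stop on an object; the grip force is fixed at half the most. Time passes only in rows, so rows that repeat a pose let the fingers close. It gives the time, the measured TCP pose, the force, the opening and the grip force at its end, in the units of the state.
- manip.get_state(): the state, without advancing time (a new reading comes with each control period).
- manip.camera(name): name is "scene" or "top"; returns (picture, depth): 400x640x3 uint8, red, green, blue; 400x640 float32, mm along the optical axis (not along the pixel's ray), 0 where there is no reading.
- manip.camera_info(name): a dict with "fx", "fy", "cx", "cy" (pixels), "R" (3x3) and "t" (3): a world point X has camera coordinates R X + t. Camera axes: x right, y down, z forward; pixel columns grow to the right and rows downward; lengths in mm; the calibration is good to about 2 mm. A picture is of the moment at which its call begins. camera_info takes no time and is no camera call.
- manip.finish_job(): hands the job in; it is judged then, once.
Trained networks look in the newest picture that a camera, given by its name, has taken for a name from the list of things; names that differ only in an ending like _2 or _b are one class to them, and where a whole thing is asked for, a point or a joint stands for the part that bears it (a point fixed in the world has none). Each returns a list of dicts, best first, with "score" (0 to 1); they miss things now and then, are a little off and sometimes report something else, mostly with a low value. They report only what shows in the picture. A call takes as long as a camera call. They do not tell look-alikes from the thing itself.
- manip.trace(thing, camera): "pixels" (400x640 bool, what is visible of it) and "box" ([left, top, width, height] in pixels, round what is visible of it).
- manip.pinpoint(thing, camera): "uv" ([column, row] in pixels: a listed point, or the origin of a listed thing).
The state is a dict: "t": time; "q": joint angles; "dq": joint speeds; "joint_efforts": joint torques, N m; "tool_pos": TCP position; "eef_rot": TCP orientation; "wrist_force": force on the tool from outside, world axes, zero at the start; "moment": the same for the moment, N m; "gripper_width": opening from 0.0 (shut) to 1.0 (fully open); "finger_force": force on a finger pad.
Only numpy, scipy, OpenCV 4.12 (cv2) and the standard library are available. Lean on these libraries where they do the work, as an engineer would, in place of code of your own. Each camera call takes 0.05 s, during which the arm holds its last target. There are 200 camera calls.

## Working session

There is one attempt and no reset: what is moved stays moved. The work goes in short steps, Python scripts to look and compute and a tool call to move; the robot and the scene stay as the last step left them, time stands still between calls to the robot, and variables do not carry over. Pictures are saved under pics/ and viewed, at most 14 in all, crops included, and the job is handed in when it is done.

Besides the shell and the picture viewer there is one more tool, called after "Emit:" in YAML: its name, and indented under it one key for each argument. carry_out: Moves the arm, as the interface text tells. Its arguments: {"type":"object","properties":{"motion":{"type":"array","items":{"type":"object","properties":{"dx":{"type":"number"},"dy":{"type":"number"},"dz":{"type":"number"},"rx":{"type":"number"},"ry":{"type":"number"},"rz":{"type":"number"},"jaw":{"type":"number"}}}}},"required":["motion"]}

```bash
mkdir -p pics
python3 - <<'E'
from station import manip
import cv2,numpy as np
for c in ["scene","top"]:
    im,d=manip.camera(c); cv2.imwrite(f"pics/{c}0.png",im[:,:,::-1]); np.savez(f"{c}0.npz",im=im,d=d)
    i=manip.camera_info(c); print(c,{k:np.round(v,3).tolist() for k,v in i.items()})
s=manip.get_state(); print({k:np.round(v,3).tolist() for k,v in s.items()}); print(manip.grip_point_offset)
E
```

```text
scene {'fx': 370.697, 'fy': 370.697, 'cx': 315.849, 'cy': 194.976, 'R': [[0.104, 0.994, 0.01], [0.855, -0.085, -0.511], [-0.508, 0.062, -0.859]], 't': [-106.708, -446.986, 1338.306]}
top {'fx': 364.291, 'fy': 364.291, 'cx': 319.909, 'cy': 205.268, 'R': [[-0.014, -0.999, 0.031], [-0.992, 0.009, -0.13], [0.129, -0.032, -0.991]], 't': [27.416, 573.555, 929.401]}
{'t': 0.1, 'q': [-1.292, 0.151, 1.438, -0.0, 1.554, -0.134], 'dq': [0.0, -0.0, -0.002, -0.003, -0.0, 0.002], 'joint_efforts': [0.007, -71.438, -57.179, 0.0, 0.007, -0.0], 'tool_pos': [230.639, -526.693, 404.162], 'eef_rot': [[0.916, 0.401, -0.0], [0.401, -0.916, 0.001], [0.0, -0.001, -1.0]], 'wrist_force': [-0.103, 0.044, -0.012], 'moment': [0.088, -0.044, 0.002], 'finger_force': 0.0, 'gripper_width': 1.003}
154.70000000000002
```

View pics/scene0.png

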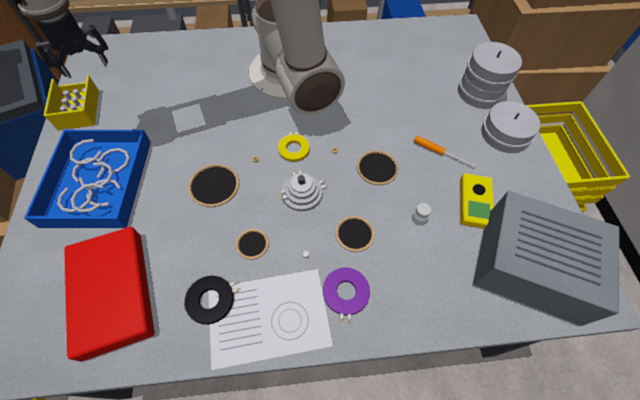

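View pics/top0.png

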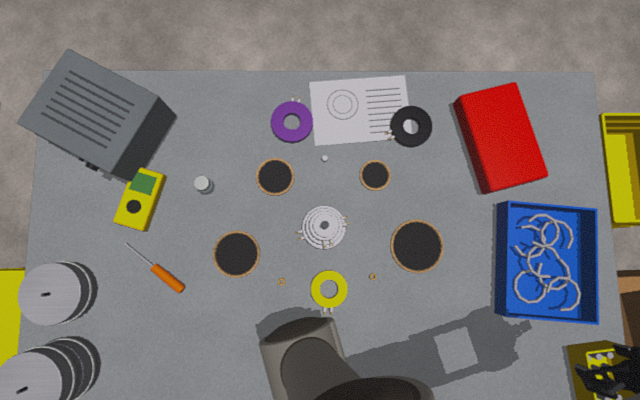

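The scene picture shows the stack at (302,188), the nests at (214,185) L, (377,167) M, (355,233) S and (252,243) cover, and the jar at (422,212). The top picture shows the same things: stack (324,228), nests at (416,245), (237,254), (275,177) and (375,174), and jar (203,184). The yellow, black and purple look-alikes lie well apart from these.

```bash
cat > h.py <<'E'
from station import manip
import numpy as np, cv2
I={c:manip.camera_info(c) for c in("scene","top")}
def ray(c,uv):
    i=I[c];R=np.array(i["R"]);o=-R.T@np.array(i["t"])
    d=R.T@np.array([(uv[0]-i["cx"])/i["fx"],(uv[1]-i["cy"])/i["fy"],1]);return o,d
def tri(a,b):
    A=[];y=[]
    for c,uv in(("scene",a),("top",b)):
        o,d=ray(c,uv);d/=np.linalg.norm(d);P=np.eye(3)-np.outer(d,d);A.append(P);y.append(P@o)
    x=np.linalg.lstsq(np.vstack(A),np.hstack(y),rcond=None)[0]
    return x,np.linalg.norm(A[0]@x-y[0])*2
def atz(c,uv,z):
    o,d=ray(c,uv);return o+d*(z-o[2])/d[2]
def cloud(c,d,m=None):
    i=I[c];v,u=np.nonzero((d>0) if m is None else (m&(d>0)));z=d[v,u]
    return (np.c_[(u-i["cx"])/i["fx"]*z,(v-i["cy"])/i["fy"]*z,z]-np.array(i["t"]))@np.array(i["R"])
E
python3 - <<'E'
from h import *
D={}
for c in I: D[c]=manip.camera(c)
for n in "cover ring_s ring_m ring_l nest_c nest_s nest_m nest_l jar".split():
    P={}
    for c in I:
        p=[(np.round(x["uv"],1).tolist(),round(x["score"],2)) for x in manip.pinpoint(n,c)[:3]]
        t=manip.trace(n,c); P[c]=p
        s=""
        for x in t[:2]:
            m=x["pixels"]; k,_=cv2.findContours(m.astype(np.uint8),0,2); k=max(k,key=len)
            e=cv2.fitEllipse(k) if len(k)>5 else None
            q=cloud(c,D[c][1],m)
            s+=f" | {x['score']:.2f} ell {np.round(e[0],1)} {np.round(e[1],1)} cloud {np.round(np.median(q,0))} zr {np.round(np.percentile(q[:,2],[5,95]))}"
        print(n,c,p,s)
    if P["scene"] and P["top"]: x,r=tri(P["scene"][0][0],P["top"][0][0]); print("   tri",x.round(1),r.round(1))
E
```

```text
cover scene [([301.5, 189.5], 0.74), ([300.5, 183.3], 0.73)]  | 0.65 ell [300.8 182.6] [19.1 20.9] cloud [526.  10.  65.] zr [59. 88.]
cover top [([324.8, 222.1], 0.78), ([271.8, 178.1], 0.47)]  | 0.92 ell [324.4 225.6] [21.5 23. ] cloud [517.  11.  63.] zr [60. 88.]
   tri [528.9   9.8  38.8] 2.4
ring_s scene [([292.5, 150.3], 0.93), ([346.5, 290.2], 0.87), ([303.0, 189.1], 0.59)]  | 0.90 ell [300.1 186.6] [41.9 44.8] cloud [558.  34.  16.] zr [ 1. 22.] | 0.84 ell [292.8 147.1] [27.5 31.3] cloud [362.  -3.  17.] zr [ 6. 21.]
ring_s top [([413.2, 130.4], 0.96), ([326.7, 225.7], 0.78), ([327.9, 288.3], 0.68)]  | 0.92 ell [321.8 225.7] [30.2 33.9] cloud [516.  10.  35.] zr [31. 38.] | 0.91 ell [328.  289.7] [35.5 39.9] cloud [352.   1.  17.] zr [ 0. 20.]
   tri [659.  -63.9 418.8] 117.3
ring_m scene [([292.5, 150.3], 0.93), ([346.5, 290.2], 0.87), ([303.0, 189.1], 0.59)]  | 0.90 ell [300.1 186.6] [41.9 44.8] cloud [558.  34.  16.] zr [ 1. 22.] | 0.84 ell [292.8 147.1] [27.5 31.3] cloud [362.  -3.  17.] zr [ 6. 21.]
ring_m top [([413.2, 130.4], 0.96), ([326.7, 225.7], 0.78), ([327.9, 28
[... 2208 characters left out ...]
[215.2, 181.1], 0.89), ([249.3, 244.5], 0.69)]  | 0.85 ell [354.4 233. ] [35.1 38.2] cloud [660. 144.   5.] zr [2. 9.] | 0.72 ell [213.1 184.7] [41.6 51.3] cloud [ 466. -244.    5.] zr [1. 9.]
nest_l top [([239.1, 252.6], 0.95), ([375.2, 175.5], 0.65), ([416.6, 246.4], 0.63)]  | 0.90 ell [274.3 176.6] [36.2 37.4] cloud [659. 145.   4.] zr [1. 8.] | 0.73 ell [374.3 175. ] [30.3 30.7] cloud [ 662. -133.    4.] zr [0. 8.]
   tri [452.8 240.8  11.7] 8.1
jar scene [([418.5, 217.2], 0.56)]  | 0.57 ell [420.7 213.5] [15.4 24.3] cloud [641. 322.  52.] zr [ 7. 64.]
jar top [([208.1, 181.8], 0.51)]  | 0.66 ell [203.9 185. ] [15.5 21.6] cloud [629. 323.  60.] zr [10. 63.]
   tri [641.5 319.8  27.2] 1.5
```

Run:
```python
from h import *
S={c:np.load(c+"0.npz") for c in I}
N={"c":((252,243),(375,174)),"s":((355,233),(275,177)),"m":((377,167),(237,254)),"l":((214,185),(416,245))}
for n,(a,b) in N.items():
    E={}
    for c,p in(("scene",a),("top",b)):
        m=(S[c]["im"].max(2)<75).astype(np.uint8)
        k,l,st,ce=cv2.connectedComponentsWithStats(m); j=l[p[1],p[0]]
        kk,_=cv2.findContours((l==j).astype(np.uint8),0,1); E[c]=cv2.fitEllipse(max(kk,key=len))
    x,r=tri(E["scene"][0],E["top"][0]); print(n,x.round(1),r.round(1),"atz5",[atz(c,E[c][0],5).round(1)[:2] for c in E],[np.round(E[c][1],1) for c in E], j>0)
Q=[]
for c in I:
    q=cloud(c,S[c]["d"]); q=q[np.hypot(q[:,0]-523,q[:,1]-10)<95]; Q.append(q)
    for lo,hi,r in((84,92,10),(60,68,30),(48,56,39),(31,39,49),(14,20,59)):
        s=q[(q[:,2]>lo)&(q[:,2]<hi)]
        if len(s)<5: print(c,lo,len(s));continue
        (cx,cy),rad=cv2.minEnclosingCircle(s[:,:2].astype(np.float32)); print(c,lo,len(s),"mean",s.mean(0).round(1),"circ",round(cx,1),round(cy,1),round(rad,1))
im=S["top"]["im"][188:268,284:364]; cv2.imwrite("pics/ctop.png",cv2.resize(im,(560,560),interpolation=cv2.INTER_CUBIC)[:,:,::-1])
```

```text
c [ 662.8 -134.6    2.9] 0.1 atz5 [array([ 663.7, -134.4]), array([ 662.4, -134.2])] [array([22.6, 25.7]), array([23.7, 24.5])] True
s [660.4 143.7   3. ] 0.3 atz5 [array([661.3, 143.2]), array([660. , 143.7])] [array([27.9, 31.6]), array([30.4, 31.3])] True
m [449.7 247.    2.3] 0.1 atz5 [array([451.6, 246.2]), array([449.7, 246.4])] [array([27.4, 35. ]), array([39.5, 40.7])] True
l [ 464.2 -244.1    0.6] 0.4 atz5 [array([ 467.1, -243.2]), array([ 464.2, -242.5])] [array([34.5, 44.5]), array([45.1, 47.5])] True
scene 84 40 mean [519.1   9.8  87.5] circ 519.2 10.0 10.1
scene 60 254 mean [522.6  10.1  64. ] circ 518.5 10.0 30.6
scene 48 202 mean [527.7  11.3  52.9] circ 511.0 9.8 48.3
scene 31 253 mean [538.5   4.2  35.6] circ 523.2 2.0 57.6
scene 14 237 mean [542.8  12.2  17.6] circ 517.1 16.0 64.5
top 84 47 mean [518.9  12.   86.8] circ 518.7 11.5 9.6
top 60 352 mean [518.4  12.2  63.1] circ 519.0 12.1 29.6
top 48 290 mean [514.7  14.4  52.6] circ 510.5 12.1 47.1
top 31 340 mean [518.7  11.1  34.8] circ 518.9 3.9 57.5
top 14 357 mean [511.7  17.3  17. ] circ 518.3 17.6 63.7
```

View pics/ctop.png

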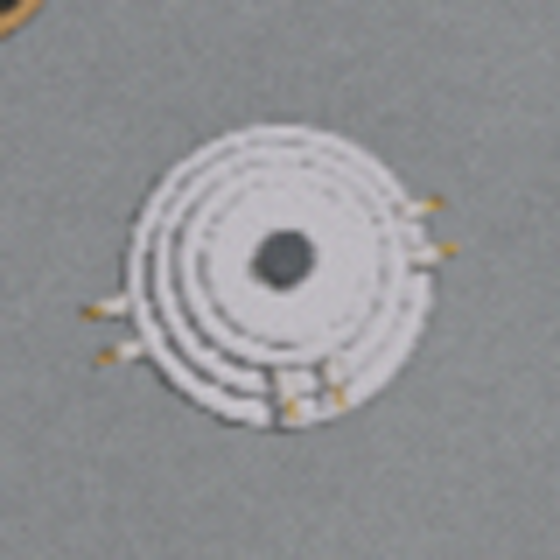

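The crop shows the stack concentric at (285,258). The terminals point down in the picture (−x) for S, right (−y) for M and left (+y) for L. The +x side is free for all three rings. Going to above the cover.

Emit:
carry_out:
  motion:
    - {"dx":200,"dy":374,"dz":-40,"rz":66.4}
    - {"dx":200,"dy":374,"dz":-40,"rz":66.4}
    - {"dx":200,"dy":374,"dz":-40,"rz":66.4}
    - {"dx":200,"dy":374,"dz":-40,"rz":66.4}
    - {"dx":200,"dy":374,"dz":-40,"rz":66.4}
    - {"dx":200,"dy":374,"dz":-40,"rz":66.4}
    - {"dx":200,"dy":374,"dz":-40,"rz":66.4}
    - {"dx":200,"dy":374,"dz":-40,"rz":66.4}
    - {"dx":200,"dy":374,"dz":-40,"rz":66.4}
    - {"dx":200,"dy":374,"dz":-40,"rz":66.4}
    - {"dx":200,"dy":374,"dz":-40,"rz":66.4}
    - {"dx":200,"dy":374,"dz":-40,"rz":66.4}

```text
invalid input at $.motion[0]: expected keys dx, dy, dz, rx, ry, rz, jaw
```

Emit:
carry_out:
  motion:
    - {"dx":200,"dy":374,"dz":-40,"rx":0,"ry":0,"rz":66.4,"jaw":0}
    - {"dx":200,"dy":374,"dz":-40,"rx":0,"ry":0,"rz":66.4,"jaw":0}
    - {"dx":200,"dy":374,"dz":-40,"rx":0,"ry":0,"rz":66.4,"jaw":0}
    - {"dx":200,"dy":374,"dz":-40,"rx":0,"ry":0,"rz":66.4,"jaw":0}
    - {"dx":200,"dy":374,"dz":-40,"rx":0,"ry":0,"rz":66.4,"jaw":0}
    - {"dx":200,"dy":374,"dz":-40,"rx":0,"ry":0,"rz":66.4,"jaw":0}
    - {"dx":200,"dy":374,"dz":-40,"rx":0,"ry":0,"rz":66.4,"jaw":0}
    - {"dx":200,"dy":374,"dz":-40,"rx":0,"ry":0,"rz":66.4,"jaw":0}
    - {"dx":200,"dy":374,"dz":-40,"rx":0,"ry":0,"rz":66.4,"jaw":0}
    - {"dx":200,"dy":374,"dz":-40,"rx":0,"ry":0,"rz":66.4,"jaw":0}
    - {"dx":200,"dy":374,"dz":-40,"rx":0,"ry":0,"rz":66.4,"jaw":0}
    - {"dx":200,"dy":374,"dz":-40,"rx":0,"ry":0,"rz":66.4,"jaw":0}

```text
t: 3.0
tool_pos: [431.5, -150.3, 364.5]
eef_rot: [[-0.005, 1.0, -0.0], [1.0, 0.005, 0.0], [0.0, -0.0, -1.0]]
wrist_force: [0.7, -1.6, 0.2]
gripper_width: 0.998
finger_force: 0.0
```

Emit:
carry_out:
  motion:
    - {"dx":88,"dy":163.5,"dz":-35,"rx":0,"ry":0,"rz":0,"jaw":0}
    - {"dx":88,"dy":163.5,"dz":-35,"rx":0,"ry":0,"rz":0,"jaw":0}
    - {"dx":88,"dy":163.5,"dz":-35,"rx":0,"ry":0,"rz":0,"jaw":0}
    - {"dx":88,"dy":163.5,"dz":-35,"rx":0,"ry":0,"rz":0,"jaw":0}
    - {"dx":88,"dy":163.5,"dz":-35,"rx":0,"ry":0,"rz":0,"jaw":0}
    - {"dx":88,"dy":163.5,"dz":-35,"rx":0,"ry":0,"rz":0,"jaw":0}
    - {"dx":88,"dy":163.5,"dz":-60,"rx":0,"ry":0,"rz":0,"jaw":0}
    - {"dx":88,"dy":163.5,"dz":-85,"rx":0,"ry":0,"rz":0,"jaw":0}
    - {"dx":88,"dy":163.5,"dz":-105,"rx":0,"ry":0,"rz":0,"jaw":0}
    - {"dx":88,"dy":163.5,"dz":-118,"rx":0,"ry":0,"rz":0,"jaw":0}
    - {"dx":88,"dy":163.5,"dz":-123,"rx":0,"ry":0,"rz":0,"jaw":0}
    - {"dx":88,"dy":163.5,"dz":-123,"rx":0,"ry":0,"rz":0,"jaw":0}

```text
t: 4.0
tool_pos: [518.4, 9.8, 240.9]
eef_rot: [[0.0, 1.0, -0.002], [1.0, -0.0, -0.0], [-0.0, -0.002, -1.0]]
wrist_force: [0.4, -0.2, -0.3]
gripper_width: 0.998
finger_force: 0.0
```

Emit:
carry_out:
  motion:
    - {"dx":0,"dy":0,"dz":0,"rx":0,"ry":0,"rz":0,"jaw":0.3}
    - {"dx":0,"dy":0,"dz":0,"rx":0,"ry":0,"rz":0,"jaw":0.3}
    - {"dx":0,"dy":0,"dz":0,"rx":0,"ry":0,"rz":0,"jaw":0.3}
    - {"dx":0,"dy":0,"dz":0,"rx":0,"ry":0,"rz":0,"jaw":0.3}

```text
t: 4.33
tool_pos: [518.8, 10.7, 242.5]
eef_rot: [[-0.001, 1.0, 0.001], [1.0, 0.001, -0.0], [-0.0, 0.001, -1.0]]
wrist_force: [-0.7, -0.6, 0.2]
gripper_width: 0.698
finger_force: 0.0
```

Emit:
carry_out:
  motion:
    - {"dx":0,"dy":0,"dz":0,"rx":0,"ry":0,"rz":0,"jaw":1}
    - {"dx":0,"dy":0,"dz":0,"rx":0,"ry":0,"rz":0,"jaw":1}
    - {"dx":0,"dy":0,"dz":0,"rx":0,"ry":0,"rz":0,"jaw":1}
    - {"dx":0,"dy":0,"dz":0,"rx":0,"ry":0,"rz":0,"jaw":1}
    - {"dx":0,"dy":0,"dz":0,"rx":0,"ry":0,"rz":0,"jaw":1}
    - {"dx":0,"dy":0,"dz":0,"rx":0,"ry":0,"rz":0,"jaw":1}
    - {"dx":0,"dy":0,"dz":0,"rx":0,"ry":0,"rz":0,"jaw":1}
    - {"dx":0,"dy":0,"dz":0,"rx":0,"ry":0,"rz":0,"jaw":1}
    - {"dx":0,"dy":0,"dz":0,"rx":0,"ry":0,"rz":0,"jaw":1}

```text
t: 5.08
tool_pos: [518.7, 10.8, 242.0]
eef_rot: [[-0.001, 1.0, 0.0], [1.0, 0.001, -0.0], [-0.0, 0.0, -1.0]]
wrist_force: [-2.3, -0.5, 4.6]
gripper_width: 0.208
finger_force: 58.4
```

Emit:
carry_out:
  motion:
    - {"dx":0,"dy":0,"dz":20,"rx":0,"ry":0,"rz":0,"jaw":1}
    - {"dx":0,"dy":0,"dz":50,"rx":0,"ry":0,"rz":0,"jaw":1}
    - {"dx":25,"dy":-25,"dz":50,"rx":0,"ry":0,"rz":0,"jaw":1}
    - {"dx":50,"dy":-50,"dz":50,"rx":0,"ry":0,"rz":0,"jaw":1}
    - {"dx":75,"dy":-75,"dz":50,"rx":0,"ry":0,"rz":0,"jaw":1}
    - {"dx":100,"dy":-100,"dz":50,"rx":0,"ry":0,"rz":0,"jaw":1}
    - {"dx":125,"dy":-125,"dz":40,"rx":0,"ry":0,"rz":0,"jaw":1}
    - {"dx":144,"dy":-145,"dz":20,"rx":0,"ry":0,"rz":0,"jaw":1}
    - {"dx":144,"dy":-145,"dz":0,"rx":0,"ry":0,"rz":0,"jaw":1}
    - {"dx":144,"dy":-145,"dz":-20,"rx":0,"ry":0,"rz":0,"jaw":1}
    - {"dx":144,"dy":-145,"dz":-35,"rx":0,"ry":0,"rz":0,"jaw":1}
    - {"dx":144,"dy":-145,"dz":-35,"rx":0,"ry":0,"rz":0,"jaw":1}

```text
t: 6.08
tool_pos: [661.9, -134.1, 202.7]
eef_rot: [[-0.001, 1.0, -0.005], [1.0, 0.001, 0.002], [0.002, -0.005, -1.0]]
wrist_force: [-0.5, 0.7, -0.9]
gripper_width: 0.209
finger_force: 58.9
```

Emit:
carry_out:
  motion:
    - {"dx":0,"dy":0,"dz":-5,"rx":0,"ry":0,"rz":0,"jaw":1}
    - {"dx":0,"dy":0,"dz":-10,"rx":0,"ry":0,"rz":0,"jaw":1}
    - {"dx":0,"dy":0,"dz":-13,"rx":0,"ry":0,"rz":0,"jaw":1}
    - {"dx":0,"dy":0,"dz":-14,"rx":0,"ry":0,"rz":0,"jaw":1}
    - {"dx":0,"dy":0,"dz":-14,"rx":0,"ry":0,"rz":0,"jaw":1}
    - {"dx":0,"dy":0,"dz":-14,"rx":0,"ry":0,"rz":0,"jaw":1}

```text
t: 6.58
tool_pos: [662.7, -134.2, 193.2]
eef_rot: [[-0.001, 1.0, 0.001], [1.0, 0.001, -0.0], [-0.0, 0.001, -1.0]]
wrist_force: [0.4, 0.7, -0.9]
gripper_width: 0.207
finger_force: 58.9
```

Run:
```python
from h import *
ims=[]
for c in I:
    im,d=manip.camera(c); q=cloud(c,d); s=q[(np.hypot(q[:,0]-519,q[:,1]-11)<75)]
    print(c,np.percentile(s[:,2],[50,95,99]).round(1))
    n=(252,243) if c=="scene" else (375,174); n=(max(n[0]-60,0),n[1]-60)
    ims.append(cv2.resize(im[n[1]:n[1]+120,n[0]:n[0]+160],(560,420),interpolation=2)[:,:,::-1])
cv2.imwrite("pics/cov1.png",cv2.resize(np.hstack(ims),(800,300)))
print(np.round(manip.get_state()["wrist_force"],1))
```

```text
scene [418.  494.8 504. ]
top [432.4 496.5 504.7]
[ 0.2 -0.9 -0.2]
```

View pics/cov1.png

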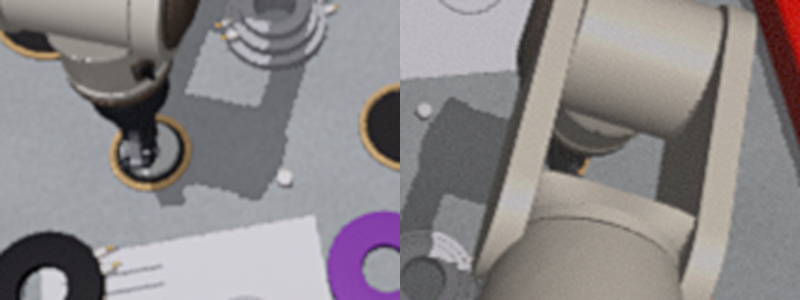

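The cover is held centred over its nest, at (150,155) in the left half. Lowering it 1 mm, then releasing.

Emit:
carry_out:
  motion:
    - {"dx":0,"dy":0,"dz":-1,"rx":0,"ry":0,"rz":0,"jaw":1}
    - {"dx":0,"dy":0,"dz":-1,"rx":0,"ry":0,"rz":0,"jaw":1}
    - {"dx":0,"dy":0,"dz":-1,"rx":0,"ry":0,"rz":0,"jaw":0.5}
    - {"dx":0,"dy":0,"dz":-1,"rx":0,"ry":0,"rz":0,"jaw":0.5}
    - {"dx":0,"dy":0,"dz":-1,"rx":0,"ry":0,"rz":0,"jaw":0.5}
    - {"dx":0,"dy":0,"dz":-1,"rx":0,"ry":0,"rz":0,"jaw":0.5}
    - {"dx":0,"dy":0,"dz":10,"rx":0,"ry":0,"rz":0,"jaw":0.5}
    - {"dx":0,"dy":0,"dz":40,"rx":0,"ry":0,"rz":0,"jaw":0.5}
    - {"dx":0,"dy":0,"dz":80,"rx":0,"ry":0,"rz":0,"jaw":0.5}
    - {"dx":0,"dy":0,"dz":120,"rx":0,"ry":0,"rz":0,"jaw":0.65}
    - {"dx":0,"dy":0,"dz":120,"rx":0,"ry":0,"rz":0,"jaw":0.65}

```text
t: 7.6
tool_pos: [663.3, -134.3, 322.5]
eef_rot: [[-0.001, 1.0, 0.011], [1.0, 0.001, -0.004], [-0.004, 0.011, -1.0]]
wrist_force: [0.2, -0.1, 1.4]
gripper_width: 0.352
finger_force: 0.0
```

```bash
cat > chk.py <<'E'
from h import *
import sys
x,y,lo,hi=map(float,sys.argv[1:5])
for c in I:
    im,d=manip.camera(c); q=cloud(c,d); s=q[(np.hypot(q[:,0]-x,q[:,1]-y)<70)&(q[:,2]>lo)&(q[:,2]<hi)]
    if len(s)>5:
        (a,b),r=cv2.minEnclosingCircle(s[:,:2].astype(np.float32)); print(c,len(s),"mean",s.mean(0).round(1),"circ",round(a,1),round(b,1),round(r,1))
    if len(sys.argv)>5: cv2.imwrite(f"pics/{sys.argv[5]}_{c}.png",im[:,:,::-1])
E
python3 chk.py 663 -134 33 44; python3 chk.py 519 11 48 58 a1; python3 chk.py 519 11 30 40
```

```text
scene 44 mean [ 662.4 -134.4   38.2] circ 662.1 -134.6 9.8
scene 365 mean [519.1  10.6  53.3] circ 511.0 10.3 47.1
top 456 mean [517.2  12.7  52.8] circ 510.5 13.3 47.2
scene 303 mean [535.4   5.   35.5] circ 520.8 1.7 57.1
top 368 mean [519.4  10.5  34.8] circ 524.0 5.4 56.8
```

The cover lies in its nest, stud top at 38 mm and centre at (662,−134.5). Next the small ring, pinched on its +x side.

Emit:
carry_out:
  motion:
    - {"dx":-28,"dy":36,"dz":0,"rx":0,"ry":0,"rz":0,"jaw":0.65}
    - {"dx":-56,"dy":72,"dz":0,"rx":0,"ry":0,"rz":0,"jaw":0.65}
    - {"dx":-85,"dy":109,"dz":0,"rx":0,"ry":0,"rz":0,"jaw":0.65}
    - {"dx":-113,"dy":145.7,"dz":-20,"rx":0,"ry":0,"rz":0,"jaw":0.65}
    - {"dx":-113,"dy":145.7,"dz":-50,"rx":0,"ry":0,"rz":0,"jaw":0.65}
    - {"dx":-113,"dy":145.7,"dz":-60,"rx":0,"ry":0,"rz":0,"jaw":0.65}
    - {"dx":-113,"dy":145.7,"dz":-60,"rx":0,"ry":0,"rz":0,"jaw":0.65}
    - {"dx":-113,"dy":145.7,"dz":-60,"rx":0,"ry":0,"rz":0,"jaw":0.65}

```text
t: 8.57
tool_pos: [550.0, 11.2, 252.4]
eef_rot: [[-0.001, 1.0, -0.001], [1.0, 0.001, -0.0], [-0.0, -0.001, -1.0]]
wrist_force: [0.6, -1.0, 1.1]
gripper_width: 0.351
finger_force: 0.0
```

Emit:
carry_out:
  motion:
    - {"dx":0,"dy":0,"dz":-12,"rx":0,"ry":0,"rz":0,"jaw":0.65}
    - {"dx":0,"dy":0,"dz":-22,"rx":0,"ry":0,"rz":0,"jaw":0.65}
    - {"dx":0,"dy":0,"dz":-30,"rx":0,"ry":0,"rz":0,"jaw":0.65}
    - {"dx":0,"dy":0,"dz":-36.5,"rx":0,"ry":0,"rz":0,"jaw":0.65}
    - {"dx":0,"dy":0,"dz":-36.5,"rx":0,"ry":0,"rz":0,"jaw":0.65}
    - {"dx":0,"dy":0,"dz":-36.5,"rx":0,"ry":0,"rz":0,"jaw":0.65}

```text
t: 9.07
tool_pos: [549.7, 11.3, 215.8]
eef_rot: [[-0.001, 1.0, -0.001], [1.0, 0.001, 0.0], [0.0, -0.001, -1.0]]
wrist_force: [-0.4, 0.6, 0.1]
gripper_width: 0.348
finger_force: 0.0
```

Run:
```python
from h import *
im,d=manip.camera("scene"); cv2.imwrite("pics/s1.png",cv2.resize(im[100:250,220:420],(800,600),interpolation=2)[:,:,::-1])
s=manip.get_state(); print(s["tool_pos"],s["wrist_force"],s["gripper_width"])
```

```text
[549.79974112  11.3905501  216.27201522] [-0.10303872 -0.22507309  0.77870645] 0.3490117739942289
```

View pics/s1.png

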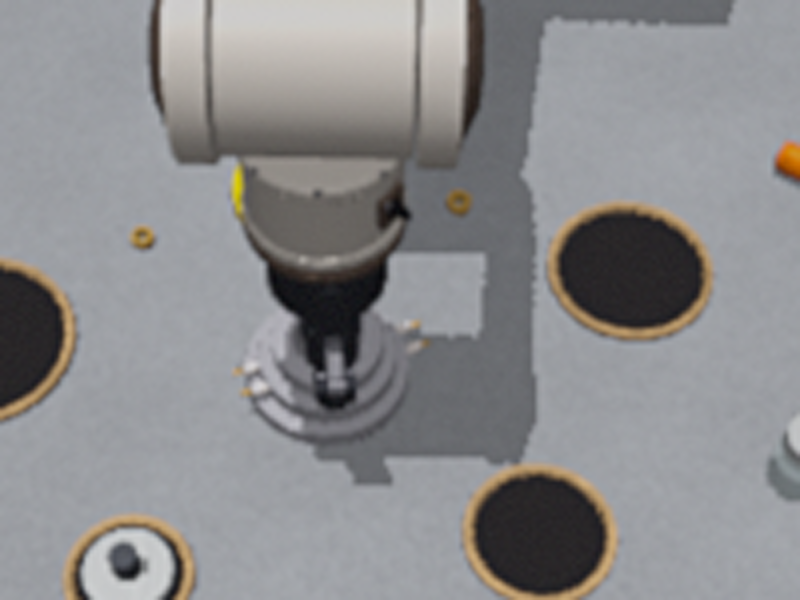

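The fingers straddle the ring's +x wall at (335,375), and the cover sits in its nest at (130,565). No contact force yet, so I'll close.

Emit:
carry_out:
  motion:
    - {"dx":0,"dy":0,"dz":0,"rx":0,"ry":0,"rz":0,"jaw":1}
    - {"dx":0,"dy":0,"dz":0,"rx":0,"ry":0,"rz":0,"jaw":1}
    - {"dx":0,"dy":0,"dz":0,"rx":0,"ry":0,"rz":0,"jaw":1}
    - {"dx":0,"dy":0,"dz":0,"rx":0,"ry":0,"rz":0,"jaw":1}
    - {"dx":0,"dy":0,"dz":0,"rx":0,"ry":0,"rz":0,"jaw":1}
    - {"dx":0,"dy":0,"dz":0,"rx":0,"ry":0,"rz":0,"jaw":1}
    - {"dx":0,"dy":0,"dz":0,"rx":0,"ry":0,"rz":0,"jaw":1}

```text
t: 9.7
tool_pos: [549.8, 11.5, 216.9]
eef_rot: [[-0.001, 1.0, 0.001], [1.0, 0.001, -0.0], [-0.0, 0.001, -1.0]]
wrist_force: [-1.6, 0.1, 5.9]
gripper_width: 0.163
finger_force: 56.7
```

Emit:
carry_out:
  motion:
    - {"dx":0,"dy":0,"dz":3,"rx":0,"ry":0,"rz":0,"jaw":1}
    - {"dx":0,"dy":0,"dz":10,"rx":0,"ry":0,"rz":0,"jaw":1}
    - {"dx":0,"dy":0,"dz":20,"rx":0,"ry":0,"rz":0,"jaw":1}
    - {"dx":0,"dy":0,"dz":30,"rx":0,"ry":0,"rz":0,"jaw":1}
    - {"dx":0,"dy":0,"dz":40,"rx":0,"ry":0,"rz":0,"jaw":1}
    - {"dx":0,"dy":0,"dz":40,"rx":0,"ry":0,"rz":0,"jaw":1}

```text
t: 10.2
tool_pos: [550.1, 11.5, 259.0]
eef_rot: [[-0.001, 1.0, 0.003], [1.0, 0.001, -0.0], [-0.0, 0.003, -1.0]]
wrist_force: [1.1, -0.4, -1.4]
gripper_width: 0.162
finger_force: 56.6
```

Run:
```python
from h import *
im,d=manip.camera("scene"); cv2.imwrite("pics/s2.png",cv2.resize(im[130:230,250:370],(720,600),interpolation=2)[:,:,::-1])
for c in I:
    im,d=manip.camera(c);q=cloud(c,d); s=q[(np.hypot(q[:,0]-519,q[:,1]-11)<70)]
    for lo,hi in((14,20),(30,40),(85,100)):
        w=s[(s[:,2]>lo)&(s[:,2]<hi)]
        if len(w)>5: 
            A=np.c_[w[:,:2]-[519,11],np.ones(len(w))]; print(c,lo,len(w),w.min(0).round(1),w.max(0).round(1),"slope",np.linalg.lstsq(A,w[:,2],rcond=None)[0].round(3))
```

```text
scene 14 230 [476.4 -47.9  14.1] [576.6  74.7  20. ] slope [-4.0000e-03 -2.0000e-03  1.7681e+01]
scene 30 433 [478.2 -52.4  30.1] [567.6  58.8  39.4] slope [-1.0000e-02  1.5000e-02  3.5766e+01]
scene 85 238 [492.4 -26.6  85.5] [570.   49.2  98.9] slope [-9.0000e-03  8.0000e-03  9.4045e+01]
top 14 235 [461.2 -44.3  14. ] [537.2  79.9  20. ] slope [-8.0000e-03 -0.0000e+00  1.6635e+01]
top 30 210 [471.5 -47.8  30.2] [535.2  60.9  39.5] slope [-6.0000e-03  2.0000e-03  3.4629e+01]
top 85 263 [462.9 -24.4  85.4] [527.5  50.4  97.8] slope [6.0000e-02 3.0000e-03 9.3549e+01]
```

View pics/s2.png

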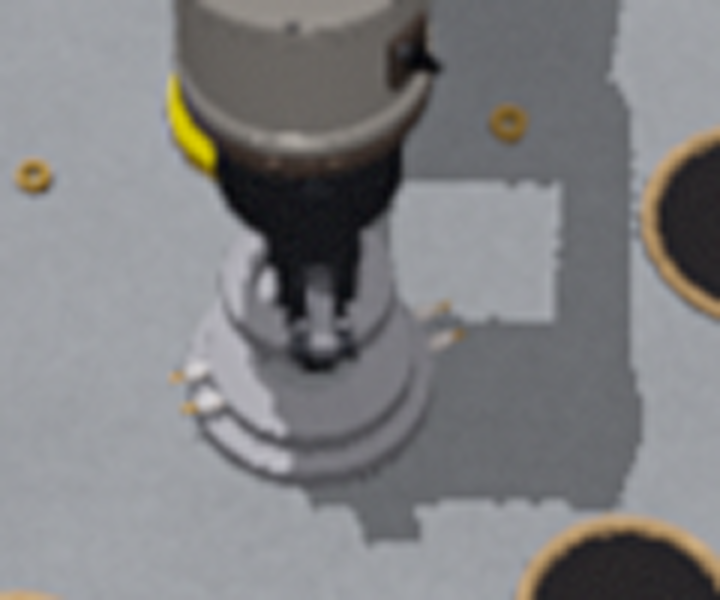

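The ring is held level and centred; the finger pair is at (320,330) in the crop. The rings below it have not moved. Carrying it to nest_s.

Emit:
carry_out:
  motion:
    - {"dx":20,"dy":19,"dz":0,"rx":0,"ry":0,"rz":0,"jaw":1}
    - {"dx":45,"dy":42,"dz":0,"rx":0,"ry":0,"rz":0,"jaw":1}
    - {"dx":70,"dy":66,"dz":0,"rx":0,"ry":0,"rz":0,"jaw":1}
    - {"dx":95,"dy":89,"dz":0,"rx":0,"ry":0,"rz":0,"jaw":1}
    - {"dx":120,"dy":112,"dz":-10,"rx":0,"ry":0,"rz":0,"jaw":1}
    - {"dx":141,"dy":132,"dz":-25,"rx":0,"ry":0,"rz":0,"jaw":1}
    - {"dx":141,"dy":132,"dz":-40,"rx":0,"ry":0,"rz":0,"jaw":1}
    - {"dx":141,"dy":132,"dz":-55,"rx":0,"ry":0,"rz":0,"jaw":1}
    - {"dx":141,"dy":132,"dz":-64,"rx":0,"ry":0,"rz":0,"jaw":1}
    - {"dx":141,"dy":132,"dz":-69,"rx":0,"ry":0,"rz":0,"jaw":1}
    - {"dx":141,"dy":132,"dz":-71,"rx":0,"ry":0,"rz":0,"jaw":1}
    - {"dx":141,"dy":132,"dz":-71,"rx":0,"ry":0,"rz":0,"jaw":1}

```text
t: 11.35
tool_pos: [690.6, 143.3, 185.4]
eef_rot: [[-0.001, 1.0, -0.0], [1.0, 0.001, 0.0], [0.0, -0.0, -1.0]]
wrist_force: [-0.2, -0.7, -1.9]
gripper_width: 0.164
finger_force: 56.9
```

Run:
```python
from h import *
im,d=manip.camera("scene"); cv2.imwrite("pics/s3.png",cv2.resize(im[180:280,295:415],(720,600),interpolation=2)[:,:,::-1])
s=manip.get_state(); print(s["tool_pos"],s["wrist_force"],s["gripper_width"])
```

```text
[690.64681161 143.21566055 185.64732517] [-0.42280382 -0.86606431 -1.7493085 ] 0.16681965289724493
```

View pics/s3.png

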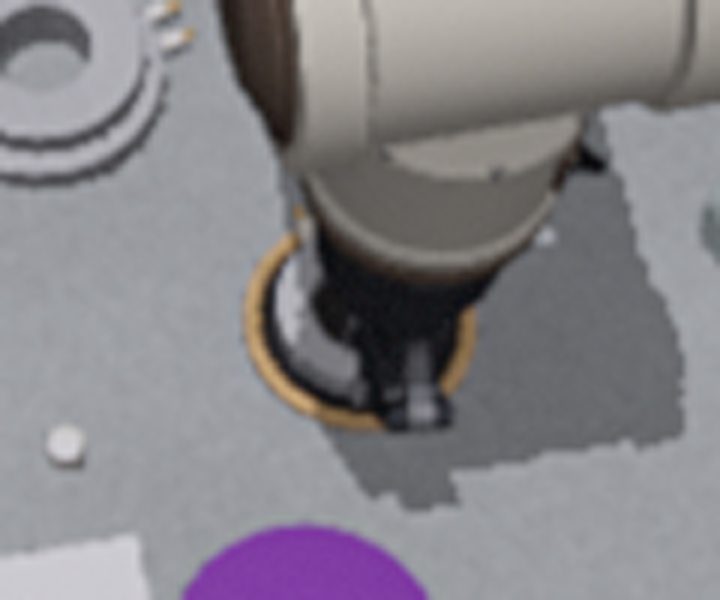

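The ring is inside the pocket of nest_s, around (350,320). Setting it down and releasing.

Emit:
carry_out:
  motion:
    - {"dx":0,"dy":0,"dz":-1,"rx":0,"ry":0,"rz":0,"jaw":1}
    - {"dx":0,"dy":0,"dz":-1,"rx":0,"ry":0,"rz":0,"jaw":1}
    - {"dx":0,"dy":0,"dz":-1,"rx":0,"ry":0,"rz":0,"jaw":0.7}
    - {"dx":0,"dy":0,"dz":-1,"rx":0,"ry":0,"rz":0,"jaw":0.67}
    - {"dx":0,"dy":0,"dz":-1,"rx":0,"ry":0,"rz":0,"jaw":0.67}
    - {"dx":0,"dy":0,"dz":-1,"rx":0,"ry":0,"rz":0,"jaw":0.67}
    - {"dx":0,"dy":0,"dz":8,"rx":0,"ry":0,"rz":0,"jaw":0.67}
    - {"dx":0,"dy":0,"dz":20,"rx":0,"ry":0,"rz":0,"jaw":0.67}
    - {"dx":0,"dy":0,"dz":45,"rx":0,"ry":0,"rz":0,"jaw":0.6}
    - {"dx":0,"dy":0,"dz":75,"rx":0,"ry":0,"rz":0,"jaw":0.53}
    - {"dx":0,"dy":0,"dz":75,"rx":0,"ry":0,"rz":0,"jaw":0.53}

```text
t: 12.32
tool_pos: [691.6, 143.7, 268.0]
eef_rot: [[-0.001, 1.0, 0.009], [1.0, 0.001, 0.001], [0.001, 0.009, -1.0]]
wrist_force: [0.9, 1.1, 0.3]
gripper_width: 0.47
finger_force: 0.0
```

```bash
cat > ring.py <<'E'
# robust circle fit (fixed outer radius via hole+edge): masks above a height; hole centre from depth
from h import *
import sys
x,y,z,ro=map(float,sys.argv[1:5])
from scipy.optimize import minimize
for c in I:
    im,d=manip.camera(c); q=cloud(c,d); q=q[np.hypot(q[:,0]-x,q[:,1]-y)<ro+30]
    w=q[abs(q[:,2]-z)<4]
    if len(w)<30: print(c,len(w)); continue
    f=lambda p:np.mean(np.clip(np.abs(np.hypot(w[:,0]-p[0],w[:,1]-p[1])-(ro+24)/2)-(ro-24)/2,0,4))
    r=minimize(f,[x,y],method="Nelder-Mead"); p=r.x
    k=w[np.hypot(w[:,0]-p[0],w[:,1]-p[1])<ro]; A=np.c_[k[:,:2]-p,np.ones(len(k))]
    print(c,len(w),"centre",p.round(1),"res",round(r.fun,2),"plane",np.linalg.lstsq(A,k[:,2],rcond=None)[0].round(3))
E
python3 ring.py 660 143.7 22 39; python3 ring.py 519 11 36 49;python3 - <<'E'
from station import manip
print(manip.get_state()["tool_pos"],manip.get_state()["gripper_width"])
E
```

```text
scene 249 centre [659.  142.8] res 0.2 plane [-7.000e-03 -1.500e-02  2.173e+01]
top 111 centre [658.2 144.3] res 0.0 plane [3.0000e-03 6.0000e-03 2.1138e+01]
scene 640 centre [519.2   9.8] res 0.07 plane [-1.0000e-03 -2.0000e-03  3.5884e+01]
top 776 centre [518.8  12.2] res 0.03 plane [-2.0000e-03  3.0000e-03  3.5097e+01]
[690.5062308  143.46598366 260.29092809] 0.4674777478681875
```

Small ring seated, level and about 1.5 mm off centre. Next the middle ring.

Emit:
carry_out:
  motion:
    - {"dx":-30,"dy":-29,"dz":0,"rx":0,"ry":0,"rz":0,"jaw":0.53}
    - {"dx":-58,"dy":-56,"dz":0,"rx":0,"ry":0,"rz":0,"jaw":0.53}
    - {"dx":-86,"dy":-83,"dz":0,"rx":0,"ry":0,"rz":0,"jaw":0.53}
    - {"dx":-115,"dy":-111,"dz":0,"rx":0,"ry":0,"rz":0,"jaw":0.53}
    - {"dx":-136.5,"dy":-132.5,"dz":0,"rx":0,"ry":0,"rz":0,"jaw":0.53}
    - {"dx":-136.5,"dy":-132.5,"dz":-15,"rx":0,"ry":0,"rz":0,"jaw":0.53}
    - {"dx":-136.5,"dy":-132.5,"dz":-30,"rx":0,"ry":0,"rz":0,"jaw":0.53}
    - {"dx":-136.5,"dy":-132.5,"dz":-40,"rx":0,"ry":0,"rz":0,"jaw":0.53}
    - {"dx":-136.5,"dy":-132.5,"dz":-50,"rx":0,"ry":0,"rz":0,"jaw":0.53}
    - {"dx":-136.5,"dy":-132.5,"dz":-58,"rx":0,"ry":0,"rz":0,"jaw":0.53}
    - {"dx":-136.5,"dy":-132.5,"dz":-61.7,"rx":0,"ry":0,"rz":0,"jaw":0.53}
    - {"dx":-136.5,"dy":-132.5,"dz":-61.7,"rx":0,"ry":0,"rz":0,"jaw":0.53}

```text
t: 13.52
tool_pos: [554.1, 11.2, 197.4]
eef_rot: [[-0.001, 1.0, -0.002], [1.0, 0.001, 0.0], [0.0, -0.002, -1.0]]
wrist_force: [-0.2, 0.3, 0.3]
gripper_width: 0.475
finger_force: 0.0
```

Emit:
carry_out:
  motion:
    - {"dx":0,"dy":0,"dz":0,"rx":0,"ry":0,"rz":0,"jaw":1}
    - {"dx":0,"dy":0,"dz":0,"rx":0,"ry":0,"rz":0,"jaw":1}
    - {"dx":0,"dy":0,"dz":0,"rx":0,"ry":0,"rz":0,"jaw":1}
    - {"dx":0,"dy":0,"dz":0,"rx":0,"ry":0,"rz":0,"jaw":1}
    - {"dx":0,"dy":0,"dz":0,"rx":0,"ry":0,"rz":0,"jaw":1}
    - {"dx":0,"dy":0,"dz":0,"rx":0,"ry":0,"rz":0,"jaw":1}
    - {"dx":0,"dy":0,"dz":0,"rx":0,"ry":0,"rz":0,"jaw":1}

```text
t: 14.1
tool_pos: [554.3, 11.1, 199.0]
eef_rot: [[-0.001, 1.0, 0.001], [1.0, 0.001, 0.0], [0.0, 0.001, -1.0]]
wrist_force: [-0.4, 1.7, 5.4]
gripper_width: 0.29
finger_force: 57.7
```

Emit:
carry_out:
  motion:
    - {"dx":0,"dy":0,"dz":3,"rx":0,"ry":0,"rz":0,"jaw":1}
    - {"dx":0,"dy":0,"dz":12,"rx":0,"ry":0,"rz":0,"jaw":1}
    - {"dx":0,"dy":0,"dz":25,"rx":0,"ry":0,"rz":0,"jaw":1}
    - {"dx":0,"dy":0,"dz":40,"rx":0,"ry":0,"rz":0,"jaw":1}
    - {"dx":-5,"dy":18,"dz":45,"rx":0,"ry":0,"rz":0,"jaw":1}
    - {"dx":-13,"dy":44,"dz":45,"rx":0,"ry":0,"rz":0,"jaw":1}
    - {"dx":-21,"dy":72,"dz":45,"rx":0,"ry":0,"rz":0,"jaw":1}
    - {"dx":-29,"dy":100,"dz":45,"rx":0,"ry":0,"rz":0,"jaw":1}
    - {"dx":-37,"dy":128,"dz":45,"rx":0,"ry":0,"rz":0,"jaw":1}
    - {"dx":-45,"dy":156,"dz":45,"rx":0,"ry":0,"rz":0,"jaw":1}
    - {"dx":-53,"dy":184,"dz":45,"rx":0,"ry":0,"rz":0,"jaw":1}
    - {"dx":-61,"dy":210,"dz":45,"rx":0,"ry":0,"rz":0,"jaw":1}

```text
t: 15.1
tool_pos: [492.5, 222.4, 244.1]
eef_rot: [[-0.001, 1.0, 0.0], [1.0, 0.001, 0.0], [0.0, 0.0, -1.0]]
wrist_force: [0.4, -0.2, -2.1]
gripper_width: 0.286
finger_force: 57.2
```

Emit:
carry_out:
  motion:
    - {"dx":-8.3,"dy":25.5,"dz":0,"rx":0,"ry":0,"rz":0,"jaw":1}
    - {"dx":-8.3,"dy":25.5,"dz":-15,"rx":0,"ry":0,"rz":0,"jaw":1}
    - {"dx":-8.3,"dy":25.5,"dz":-30,"rx":0,"ry":0,"rz":0,"jaw":1}
    - {"dx":-8.3,"dy":25.5,"dz":-43,"rx":0,"ry":0,"rz":0,"jaw":1}
    - {"dx":-8.3,"dy":25.5,"dz":-52,"rx":0,"ry":0,"rz":0,"jaw":1}
    - {"dx":-8.3,"dy":25.5,"dz":-57,"rx":0,"ry":0,"rz":0,"jaw":1}
    - {"dx":-8.3,"dy":25.5,"dz":-58,"rx":0,"ry":0,"rz":0,"jaw":1}
    - {"dx":-8.3,"dy":25.5,"dz":-58,"rx":0,"ry":0,"rz":0,"jaw":1}

```text
t: 15.77
tool_pos: [485.0, 246.4, 185.8]
eef_rot: [[-0.001, 1.0, 0.0], [1.0, 0.001, 0.0], [0.0, 0.0, -1.0]]
wrist_force: [0.3, -0.2, -2.3]
gripper_width: 0.285
finger_force: 57.2
```

```bash
python3 - <<'E'
from h import *
im,d=manip.camera("scene"); cv2.imwrite("pics/m3.png",cv2.resize(im[110:220,320:440],(654,600),interpolation=2)[:,:,::-1])
s=manip.get_state(); print(s["tool_pos"],s["wrist_force"],s["gripper_width"])
E
python3 ring.py 449.7 246.6 23 49
```

```text
[485.10518042 246.43761757 186.08659294] [ 0.01679783  0.39887053 -1.50531107] 0.28370432696193465
scene 291 centre [448.8 244.9] res 0.32 plane [1.0000e-03 2.0000e-03 2.2933e+01]
top 92 centre [443.8 244.7] res 0.26 plane [3.0000e-03 1.0000e-03 2.2696e+01]
```

View pics/m3.png

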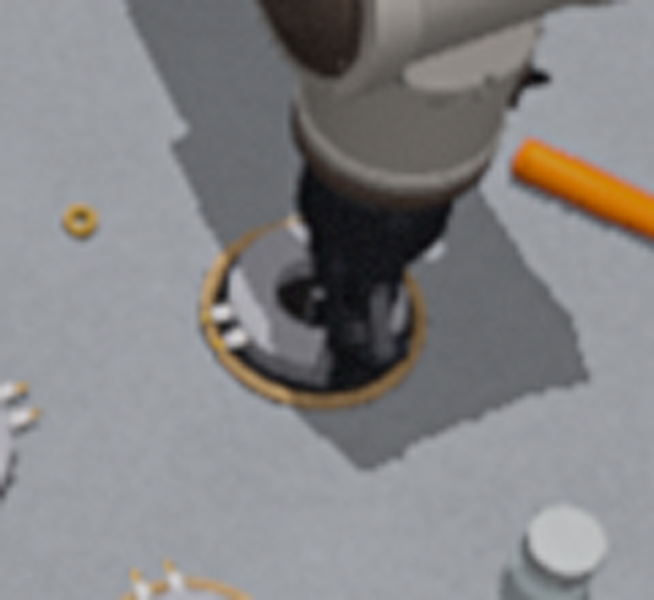

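The ring sits inside nest_m, with a gap visible along its front at (310,385) and the terminals above the rim. Releasing.

Emit:
carry_out:
  motion:
    - {"dx":0,"dy":0,"dz":-1,"rx":0,"ry":0,"rz":0,"jaw":1}
    - {"dx":0,"dy":0,"dz":-1,"rx":0,"ry":0,"rz":0,"jaw":1}
    - {"dx":0,"dy":0,"dz":-1,"rx":0,"ry":0,"rz":0,"jaw":0.6}
    - {"dx":0,"dy":0,"dz":-1,"rx":0,"ry":0,"rz":0,"jaw":0.54}
    - {"dx":0,"dy":0,"dz":-1,"rx":0,"ry":0,"rz":0,"jaw":0.54}
    - {"dx":0,"dy":0,"dz":-1,"rx":0,"ry":0,"rz":0,"jaw":0.54}
    - {"dx":0,"dy":0,"dz":8,"rx":0,"ry":0,"rz":0,"jaw":0.54}
    - {"dx":0,"dy":0,"dz":20,"rx":0,"ry":0,"rz":0,"jaw":0.54}
    - {"dx":0,"dy":0,"dz":45,"rx":0,"ry":0,"rz":0,"jaw":0.48}
    - {"dx":0,"dy":0,"dz":75,"rx":0,"ry":0,"rz":0,"jaw":0.42}
    - {"dx":0,"dy":0,"dz":75,"rx":0,"ry":0,"rz":0,"jaw":0.42}

```text
t: 16.83
tool_pos: [485.8, 246.9, 267.1]
eef_rot: [[-0.001, 1.0, 0.007], [1.0, 0.001, 0.003], [0.003, 0.007, -1.0]]
wrist_force: [1.0, -0.5, 1.2]
gripper_width: 0.58
finger_force: 0.0
```

```bash
python3 ring.py 449.7 246.6 22 49; python3 ring.py 519 11 18 59;python3 - <<'E'
from station import manip
print(manip.get_state()["tool_pos"],manip.get_state()["gripper_width"])
E
```

```text
scene 449 centre [449.2 244.6] res 0.11 plane [-2.0000e-03 -9.0000e-03  2.1807e+01]
top 217 centre [446.3 244.9] res 0.18 plane [-2.0000e-03  1.2000e-02  2.1672e+01]
scene 961 centre [517.9  10.4] res 0.04 plane [ 0.0000e+00 -1.0000e-03  1.8092e+01]
top 1195 centre [517.4  12.9] res 0.02 plane [ 1.0000e-03 -0.0000e+00  1.7133e+01]
[484.65803578 246.44489471 260.48460728] 0.5768512796581867
```

Emit:
carry_out:
  motion:
    - {"dx":9,"dy":-30,"dz":0,"rx":0,"ry":0,"rz":0,"jaw":0.42}
    - {"dx":19,"dy":-60,"dz":0,"rx":0,"ry":0,"rz":0,"jaw":0.42}
    - {"dx":29,"dy":-92,"dz":0,"rx":0,"ry":0,"rz":0,"jaw":0.42}
    - {"dx":39,"dy":-124,"dz":0,"rx":0,"ry":0,"rz":0,"jaw":0.42}
    - {"dx":49,"dy":-156,"dz":0,"rx":0,"ry":0,"rz":0,"jaw":0.42}
    - {"dx":59,"dy":-188,"dz":0,"rx":0,"ry":0,"rz":0,"jaw":0.42}
    - {"dx":68,"dy":-217,"dz":0,"rx":0,"ry":0,"rz":0,"jaw":0.42}
    - {"dx":73.5,"dy":-235,"dz":-5,"rx":0,"ry":0,"rz":0,"jaw":0.42}
    - {"dx":73.5,"dy":-235,"dz":-25,"rx":0,"ry":0,"rz":0,"jaw":0.42}
    - {"dx":73.5,"dy":-235,"dz":-45,"rx":0,"ry":0,"rz":0,"jaw":0.42}
    - {"dx":73.5,"dy":-235,"dz":-55,"rx":0,"ry":0,"rz":0,"jaw":0.42}
    - {"dx":73.5,"dy":-235,"dz":-55,"rx":0,"ry":0,"rz":0,"jaw":0.42}

```text
t: 18.03
tool_pos: [557.5, 11.6, 202.7]
eef_rot: [[-0.001, 1.0, -0.005], [1.0, 0.001, 0.001], [0.001, -0.005, -1.0]]
wrist_force: [0.1, 0.9, -0.1]
gripper_width: 0.581
finger_force: 0.0
```

Emit:
carry_out:
  motion:
    - {"dx":0,"dy":0,"dz":-10,"rx":0,"ry":0,"rz":0,"jaw":0.42}
    - {"dx":0,"dy":0,"dz":-19,"rx":0,"ry":0,"rz":0,"jaw":0.42}
    - {"dx":0,"dy":0,"dz":-25,"rx":0,"ry":0,"rz":0,"jaw":0.42}
    - {"dx":0,"dy":0,"dz":-26.5,"rx":0,"ry":0,"rz":0,"jaw":0.42}
    - {"dx":0,"dy":0,"dz":-26.5,"rx":0,"ry":0,"rz":0,"jaw":1}
    - {"dx":0,"dy":0,"dz":-26.5,"rx":0,"ry":0,"rz":0,"jaw":1}
    - {"dx":0,"dy":0,"dz":-26.5,"rx":0,"ry":0,"rz":0,"jaw":1}
    - {"dx":0,"dy":0,"dz":-26.5,"rx":0,"ry":0,"rz":0,"jaw":1}
    - {"dx":0,"dy":0,"dz":-26.5,"rx":0,"ry":0,"rz":0,"jaw":1}
    - {"dx":0,"dy":0,"dz":-26.5,"rx":0,"ry":0,"rz":0,"jaw":1}
    - {"dx":0,"dy":0,"dz":-26.5,"rx":0,"ry":0,"rz":0,"jaw":1}
    - {"dx":0,"dy":0,"dz":-26.5,"rx":0,"ry":0,"rz":0,"jaw":1}

```text
t: 19.03
tool_pos: [558.5, 11.5, 179.3]
eef_rot: [[-0.001, 1.0, 0.0], [1.0, 0.001, 0.0], [0.0, 0.0, -1.0]]
wrist_force: [-0.4, 0.2, 5.1]
gripper_width: 0.41
finger_force: 57.6
```

Emit:
carry_out:
  motion:
    - {"dx":0,"dy":0,"dz":3,"rx":0,"ry":0,"rz":0,"jaw":1}
    - {"dx":0,"dy":0,"dz":12,"rx":0,"ry":0,"rz":0,"jaw":1}
    - {"dx":0,"dy":0,"dz":25,"rx":0,"ry":0,"rz":0,"jaw":1}
    - {"dx":-4,"dy":-18,"dz":40,"rx":0,"ry":0,"rz":0,"jaw":1}
    - {"dx":-9,"dy":-44,"dz":45,"rx":0,"ry":0,"rz":0,"jaw":1}
    - {"dx":-15,"dy":-72,"dz":45,"rx":0,"ry":0,"rz":0,"jaw":1}
    - {"dx":-21,"dy":-100,"dz":45,"rx":0,"ry":0,"rz":0,"jaw":1}
    - {"dx":-27,"dy":-128,"dz":45,"rx":0,"ry":0,"rz":0,"jaw":1}
    - {"dx":-33,"dy":-156,"dz":45,"rx":0,"ry":0,"rz":0,"jaw":1}
    - {"dx":-39,"dy":-184,"dz":45,"rx":0,"ry":0,"rz":0,"jaw":1}
    - {"dx":-45,"dy":-212,"dz":45,"rx":0,"ry":0,"rz":0,"jaw":1}
    - {"dx":-50,"dy":-238,"dz":45,"rx":0,"ry":0,"rz":0,"jaw":1}

```text
t: 20.03
tool_pos: [507.7, -228.0, 224.6]
eef_rot: [[-0.001, 1.0, -0.0], [1.0, 0.001, -0.0], [-0.0, -0.0, -1.0]]
wrist_force: [0.8, -0.2, -2.4]
gripper_width: 0.405
finger_force: 57.7
```

Emit:
carry_out:
  motion:
    - {"dx":-3.3,"dy":-17.3,"dz":0,"rx":0,"ry":0,"rz":0,"jaw":1}
    - {"dx":-3.3,"dy":-17.3,"dz":-10,"rx":0,"ry":0,"rz":0,"jaw":1}
    - {"dx":-3.3,"dy":-17.3,"dz":-22,"rx":0,"ry":0,"rz":0,"jaw":1}
    - {"dx":-3.3,"dy":-17.3,"dz":-32,"rx":0,"ry":0,"rz":0,"jaw":1}
    - {"dx":-3.3,"dy":-17.3,"dz":-38,"rx":0,"ry":0,"rz":0,"jaw":1}
    - {"dx":-3.3,"dy":-17.3,"dz":-40,"rx":0,"ry":0,"rz":0,"jaw":1}
    - {"dx":-3.3,"dy":-17.3,"dz":-40,"rx":0,"ry":0,"rz":0,"jaw":1}

```text
t: 20.62
tool_pos: [505.1, -242.9, 183.5]
eef_rot: [[-0.002, 1.0, -0.001], [1.0, 0.002, 0.001], [0.001, -0.001, -1.0]]
wrist_force: [0.2, -0.3, -2.2]
gripper_width: 0.405
finger_force: 57.7
```

```bash
python3 - <<'E'
from h import *
im,d=manip.camera("scene"); cv2.imwrite("pics/l3.png",cv2.resize(im[120:240,150:280],(650,600),interpolation=2)[:,:,::-1])
s=manip.get_state(); print(s["tool_pos"],s["wrist_force"],s["gripper_width"])
E
python3 ring.py 464.8 -243.9 23 59
```

```text
[ 505.23127606 -242.97746021  183.65308666] [ 0.3979186   0.03863131 -2.39336083] 0.40456148123170865
scene 517 centre [ 463.5 -244. ] res 0.14 plane [-6.0000e-03 -6.0000e-03  2.2769e+01]
top 272 centre [ 464.5 -241.1] res 0.09 plane [-3.0000e-03 -2.0000e-03  2.1623e+01]
```

View pics/l3.png

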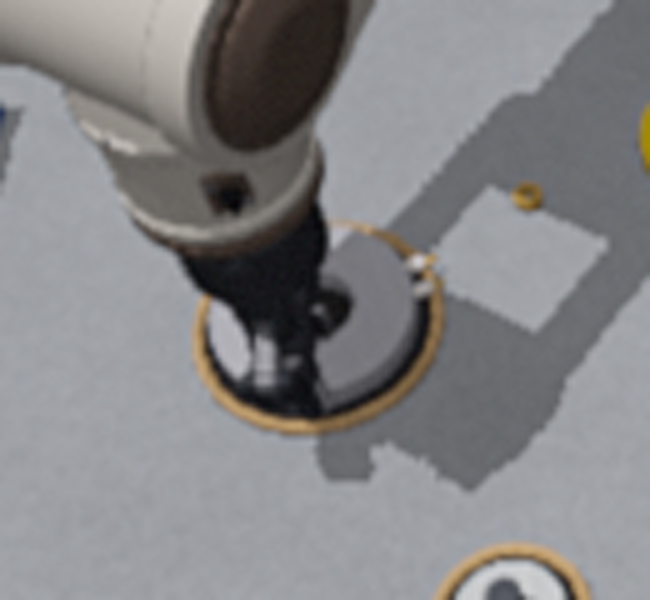

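The large ring is inside nest_l, around (320,320), and centred. Releasing and retreating.

Emit:
carry_out:
  motion:
    - {"dx":0,"dy":0,"dz":-1,"rx":0,"ry":0,"rz":0,"jaw":1}
    - {"dx":0,"dy":0,"dz":-1,"rx":0,"ry":0,"rz":0,"jaw":1}
    - {"dx":0,"dy":0,"dz":-1,"rx":0,"ry":0,"rz":0,"jaw":0.5}
    - {"dx":0,"dy":0,"dz":-1,"rx":0,"ry":0,"rz":0,"jaw":0.43}
    - {"dx":0,"dy":0,"dz":-1,"rx":0,"ry":0,"rz":0,"jaw":0.43}
    - {"dx":0,"dy":0,"dz":-1,"rx":0,"ry":0,"rz":0,"jaw":0.43}
    - {"dx":0,"dy":0,"dz":8,"rx":0,"ry":0,"rz":0,"jaw":0.43}
    - {"dx":0,"dy":0,"dz":20,"rx":0,"ry":0,"rz":0,"jaw":0.43}
    - {"dx":0,"dy":0,"dz":45,"rx":0,"ry":0,"rz":0,"jaw":0.43}
    - {"dx":0,"dy":0,"dz":80,"rx":0,"ry":0,"rz":0,"jaw":0.43}
    - {"dx":0,"dy":0,"dz":110,"rx":0,"ry":0,"rz":0,"jaw":0.43}
    - {"dx":0,"dy":0,"dz":120,"rx":0,"ry":0,"rz":0,"jaw":0.43}

```text
t: 21.77
tool_pos: [505.4, -244.0, 310.0]
eef_rot: [[-0.001, 1.0, 0.005], [1.0, 0.001, -0.004], [-0.004, 0.005, -1.0]]
wrist_force: [-0.4, -0.4, 0.4]
gripper_width: 0.573
finger_force: 0.0
```

Emit:
carry_out:
  motion:
    - {"dx":0,"dy":40,"dz":30,"rx":0,"ry":0,"rz":0,"jaw":0.43}
    - {"dx":0,"dy":80,"dz":40,"rx":0,"ry":0,"rz":0,"jaw":0.43}
    - {"dx":0,"dy":120,"dz":40,"rx":0,"ry":0,"rz":0,"jaw":0.43}
    - {"dx":0,"dy":155,"dz":40,"rx":0,"ry":0,"rz":0,"jaw":0.43}
    - {"dx":0,"dy":155,"dz":40,"rx":0,"ry":0,"rz":0,"jaw":0.43}
    - {"dx":0,"dy":155,"dz":40,"rx":0,"ry":0,"rz":0,"jaw":0.43}
    - {"dx":0,"dy":155,"dz":40,"rx":0,"ry":0,"rz":0,"jaw":0.43}
    - {"dx":0,"dy":155,"dz":40,"rx":0,"ry":0,"rz":0,"jaw":0.43}

```text
t: 22.43
tool_pos: [505.0, -89.6, 344.2]
eef_rot: [[0.0, 1.0, -0.0], [1.0, -0.0, -0.0], [-0.0, -0.0, -1.0]]
wrist_force: [-0.6, -0.1, -0.7]
gripper_width: 0.568
finger_force: 0.0
```

```bash
for a in "464.8 -243.9 22 59" "449.7 246.6 22 49" "660.4 143.6 22 39"; do python3 ring.py $a; done; python3 chk.py 662.5 -134.4 33 44 fin
```

```text
scene 938 centre [ 463.8 -244.3] res 0.05 plane [-3.0000e-03  1.0000e-03  2.2201e+01]
top 327 centre [ 464.1 -241.2] res 0.04 plane [ 3.0000e-03 -1.0000e-03  2.1137e+01]
scene 536 centre [448.8 245.6] res 0.09 plane [ 0.0000e+00 -6.0000e-03  2.1876e+01]
top 815 centre [448.9 247.3] res 0.04 plane [1.0000e-03 2.0000e-03 2.1228e+01]
scene 387 centre [659.1 142.3] res 0.11 plane [-5.0000e-03  5.0000e-03  2.1853e+01]
top 378 centre [658.8 144.3] res 0.05 plane [-3.0000e-03  2.0000e-03  2.1057e+01]
scene 44 mean [ 662.3 -134.4   37.9] circ 662.2 -133.8 10.0
```

View pics/fin_scene.png

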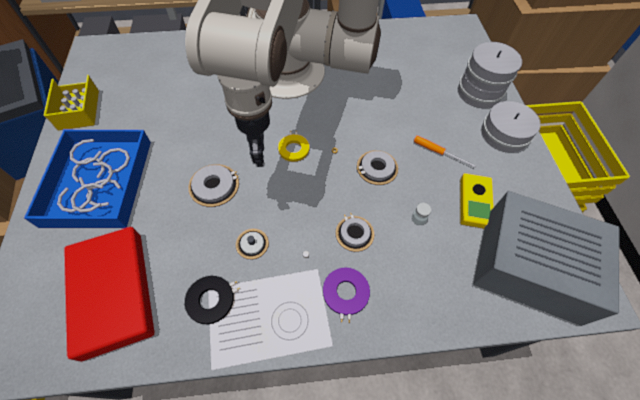

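All four pieces lie in their nests at (214,184), (377,166), (355,232) and (252,242). The jar still stands at (422,212) and the arm is clear. Handing in.

```bash
python3 -c "
from station import manip
print(manip.finish_job())"
```

```text
the job is handed in; nothing more can be done
None
```

The cover and the small, middle and large rings each lie level in their own nests, within about 2 mm of centre by the cameras; the jar still stands and the job is handed in, though the hand-in call gave no verdict.

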